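# Load the sample carousel from a spacer stack

### The arm

A 7-joint arm with a two-finger parallel gripper is mounted at the origin on a cart in front of the work surface, level with it; the furniture and walls round the work are solid. World frame = base frame: x ahead of the robot, y to its left, z up, the work surface at z = 0. Lengths are in mm, angles in rad, forces in N, time in s.
With the tool pointing down it reaches from about 425 to 1025 mm from the base axis. Payload 9.4 kg.
Tool frame: the origin (TCP) lies on the centre line of the jaws, within the pads' length; the fingertips stand 11 mm ahead of it and the grasp point (between the pads) lies 8 mm behind it (bot.tip_extent is the distance from the TCP to the fingertips, in mm); z points along the fingers, y is the line along which they close (so a half turn about z gives the same grasp; the last joint's range is limited). The gripper opens to 85 mm and grips with 20 to 120 N. Pads are 22 mm wide; open, the fingers measure 114 mm over their backs; the gripper's body (76 mm by 85 mm) begins 54 mm behind the grasp point. The pads swing forward as they close: fully open they stand 13 mm farther back than shut.
Start: joints at [-1.278, 0.599, -0.003, 1.599, 0.002, 0.943, -0.08], TCP at [262.039, 675.988, 242.275] pointing down, gripper open.
Joint ranges: [-2.57, 2.57], [-0.35, 1.97], [-1.29, 1.29], [0.11, 2.56], [-1.05, 4.19], [0.11, 1.86], [-2.63, 2.63]. Speed limits (rad/s): [2.22, 2.22, 3.01, 3.01, 3.14, 3.14, 3.14].

### API

Orientations are given as a 3x3 rotation matrix whose columns are the frame's x, y, z axes.
In Python, from station import bot gives the robot as it stands.
- The arm moves only by the tool run_rows, called as name(argument=value, ...) on one line, values as JSON. Schema: {"type":"object","properties":{"steps":{"type":"array","items":{"type":"array","items":{"type":"number"},"minItems":6,"maxItems":6},"minItems":1,"maxItems":12},"finger_gap":{"type":"number"},"clamp_n":{"type":"number"},"only":{"type":"string"},"quiet":{"type":"boolean"},"lines":{"type":"string"}},"required":["steps"],"additionalProperties":false}. steps is a list of rows, 1 to 12 of them, each of 6 numbers: dx, dy, dz in mm, then a rotation vector rx, ry, rz in rad; each row shifts and turns the commanded pose from where the row before left it, along the tool's axes as they then stand; what a row does not reach is not made up. A row lasts 1/8 s, in which the tool goes at most 62.5 mm and 0.188 rad, less where a joint would pass 70% of its speed; a pose out of reach is approached as far as the arm can. finger_gap is the opening from 0.0 (shut) to 1.0 (fully open), set as the call begins (left out keeps the last). The fingers move at their own pace and stop on an object; clamp_n is the grip in N (left out, the last holds). Time passes only in rows, so rows that do not move let the fingers close. The tool returns the time, the measured TCP pose, the force, the opening and the grip force at its end. only (a regular expression) keeps the lines of the reply that match it, lines (a string "A,B") keeps lines A to B, and quiet returns only ok. Input that does not fit is refused with a message, and nothing moves.
- bot.observe(): the state, without advancing time (a new reading comes with each control period).
- bot.camera(name): name is "side" or "top"; returns the picture (384x512x3 uint8, red, green, blue); there is no depth.
- bot.camera_info(name): a dict with "intrinsics" (3x3 intrinsics, pixels), "k1" (the pictures are not rectified: a ray, as slopes to the right and down, at radius r is drawn at 1 + k1 r^2 times it, then the intrinsics apply), "R" (3x3) and "t" (3): a world point X has camera coordinates R X + t. Camera axes: x right, y down, z forward; pixel columns grow to the right and rows downward; lengths in mm; the calibration is good to about 2 mm. A picture is of the moment at which its call begins. camera_info takes no time and is no camera call.
- bot.job_done(): hands the job in; it is judged then, once.
The state is a dict: "clock": time; "joint_positions": joint angles; "dq": joint speeds; "effort": joint torques, N m; "tcp_pos": TCP position; "tcp_rot": TCP orientation; "force": force on the tool from outside, world axes, zero at the start; "wrist_torque": the same for the moment, N m; "grip_width": opening from 0.0 (shut) to 1.0 (fully open); "finger_force": force on a finger pad.
Only numpy, scipy, OpenCV 4.12 (cv2) and the standard library are available. Lean on these libraries where they do the work, as an engineer would, in place of code of your own. Each camera call takes 0.05 s, during which the arm holds its last target. There are 200 camera calls.

### The job

Turn the sample carousel by pushing the pegs on its rim until the yellow-rimmed tray faces the red pointer at the front, and leave it there while you load. Take the transport stack apart: lay every sample puck (also the one that may stand loose on the bench) flat inside the yellow-rimmed tray, and set all the blue spacer plates flat and square on one another in a single pile on the grey pad with the white outline. When all is loaded and piled, turn the carousel until the red-capped bottle that stands on it faces the pointer, with the pucks still lying in the tray, and leave the jar and the marker pen beside the work alone.

Things in the scene. Friction and masses are not known exactly. Their poses are not given: they have to be found in the camera images.
- carousel: Fixed foot of the carousel; origin on the turning axis at bench level. Its -x axis points at the red pointer (red diamond about 157 mm from the axis, top 18 mm above the bench). Above it turns a white disc, 280 mm diameter, upper face 27 mm above the bench.
- disc (a joint): Angle of the disc on its foot in rad, counter-clockwise positive seen from above, without end stops; at 0 (or any multiple of 2 pi) the tray faces the pointer. It turns against a small friction (about 0.15 N m) and stays where it is left. The bottle faces the pointer at -2.094 (-120 degrees).
- tray (a point): Middle of the floor of the yellow-rimmed tray, 80 mm from the axis on the disc's upper face (27 mm above the bench), turning with the disc; its -x axis points radially outwards. Inside, the tray measures 60 mm radially (x) by 168 mm (y); its yellow rim is 3 mm wide and 4 mm high. Four pucks fit in one row along its length.
- tray_mark (a point): Point on the disc in front of the middle of the tray (yellow patch), 130 mm from the axis. Seven upright steel push pegs (10 mm diameter, 40 mm tall) stand on the disc 128 mm from the axis, at 56, 98, 140, 180, 220, 262 and 304 degrees counter-clockwise from the middle of the tray.
- bottle_mark (a point): Point on the disc (red patch) in front of the bottle, 130 mm from the axis. The bottle, white with red cap (44 mm diameter, 75 mm tall, fixed on the disc 56 mm from the axis), stands 120 degrees counter-clockwise from the tray; a closed sample cell (46 mm diameter, 45 mm tall, fixed too) 120 degrees clockwise from it.
- pointer (a point): Point over the fixed foot, 130 mm from the axis in the direction of the red pointer; a thing on the disc faces the pointer when its mark is here.
- dock: Black fixed dock under the stack; origin at bench level under its middle. Floor 110 (x) x 76 mm, 6 mm above the bench; two rails along x, 90 mm long, 8 wide, 48 between their middles, tops 15 mm above the bench. Stack from below: puck, plate, puck, plate, puck, plate; plates stand rail on rail, pucks lie in the channels; some pucks may be missing.
- pad: Grey pad fixed on the bench, 120 x 86 x 4 mm with a white outline, for the pile of spacer plates; origin at bench level under its middle, long side along its x axis.
- pad_top (a point): Middle of the pad's upper face, 4 mm above the bench.
- plate_1: Blue rigid spacer plate, H-shaped in section and the same either way up: 90 mm long (its x), 56 mm wide (y), 22 mm high (z); two rails 8 mm wide along the long sides and between them a 4 mm web at half height, forming an open-ended channel 40 mm wide and 9 mm deep above and below. About 80 g. Origin at its centre. Plates stack rail on rail every 22 mm.
- plate_2: Blue rigid spacer plate, H-shaped in section and the same either way up: 90 mm long (its x), 56 mm wide (y), 22 mm high (z); two rails 8 mm wide along the long sides and between them a 4 mm web at half height, forming an open-ended channel 40 mm wide and 9 mm deep above and below. About 80 g. Origin at its centre. Plates stack rail on rail every 22 mm.
- plate_3: Blue rigid spacer plate, H-shaped in section and the same either way up: 90 mm long (its x), 56 mm wide (y), 22 mm high (z); two rails 8 mm wide along the long sides and between them a 4 mm web at half height, forming an open-ended channel 40 mm wide and 9 mm deep above and below. About 80 g. Origin at its centre. Plates stack rail on rail every 22 mm.
- puck_1: Sample puck: aluminium disc with brown faces, 36 mm diameter, 14 mm high, 45 g, the same either way up; origin at its centre, z along its axis. Lies in the stack, in the channel under plate_1; may be absent.
- puck_2: Sample puck: aluminium disc with brown faces, 36 mm diameter, 14 mm high, 45 g, the same either way up; origin at its centre, z along its axis. Lies in the stack, in the channel under plate_2; may be absent.
- puck_3: Sample puck: aluminium disc with brown faces, 36 mm diameter, 14 mm high, 45 g, the same either way up; origin at its centre, z along its axis. Lies in the stack, in the channel under plate_3; may be absent.
- puck_4: Sample puck: aluminium disc with brown faces, 36 mm diameter, 14 mm high, 45 g, the same either way up; origin at its centre, z along its axis. Stands loose on the bench to the right; may be absent.
- powder_jar: White jar with ribbed screw lid, 62 mm diameter, 90 mm tall, a bystander; origin under its middle.
- marker: Black and white felt marker, 134 mm long (y), 17 mm thick, lying on its side, a bystander; origin under its middle.

How it is judged (in metres and radians):
On the way, in this order (a step that is already met when the one before it is completed fails the run):
1. the yellow-rimmed tray has been turned to the pointer (mark within 20 mm) and stands still (horizontal distance between tray_mark and pointer below 0.02 m and velocity of joint disc between -0.05 and 0.05 rad/s), for 0.3 s.
2. with the tray still at the pointer, all pucks lie flat in the tray and all plates lie flat in one pile on the pad (horizontal distance between tray_mark and pointer below 0.02 m and x of puck_1 in the frame of tray between -0.032 and 0.032 m and y of puck_1 in the frame of tray between -0.084 and 0.084 m and z of puck_1 in the frame of tray between 0.003 and 0.025 m and angle between the z axis of each of puck_1, puck_2, puck_3, puck_4 and the z axis of tray, either way round below 0.15 rad and x of puck_2 in the frame of tray between -0.032 and 0.032 m and y of puck_2 in the frame of tray between -0.084 and 0.084 m and z of puck_2 in the frame of tray between 0.003 and 0.025 m and x of puck_3 in the frame of tray between -0.032 and 0.032 m and y of puck_3 in the frame of tray between -0.084 and 0.084 m and z of puck_3 in the frame of tray between 0.003 and 0.025 m and x of puck_4 in the frame of tray between -0.032 and 0.032 m and y of puck_4 in the frame of tray between -0.084 and 0.084 m and z of puck_4 in the frame of tray between 0.003 and 0.025 m and horizontal distance between each of plate_1, plate_2, plate_3 and pad_top below 0.025 m and angle between the z axis of each of plate_1, plate_2, plate_3 and the z axis of pad, either way round below 0.1 rad and angle between the x axis of each of plate_1, plate_2, plate_3 and the x axis of pad, either way round below 0.25 rad and height (world z) of each of plate_1, plate_2, plate_3 below 0.067 m and linear speed of each of puck_1, puck_2, puck_3, puck_4, plate_1, plate_2, plate_3 below 0.02 m/s), for 0.3 s.
At the end, for the whole second after the job is handed in: Bottle mark within 20 mm of the pointer point, disc still; every present puck flat inside the yellow rim (at most two high); all plates flat in one pile on the pad, centres within 25 mm of its middle and lengths within 0.25 rad of its own; all at rest (horizontal distance between bottle_mark and pointer below 0.02 m and velocity of joint disc between -0.05 and 0.05 rad/s and x of puck_1 in the frame of tray between -0.032 and 0.032 m and y of puck_1 in the frame of tray between -0.084 and 0.084 m and z of puck_1 in the frame of tray between 0.003 and 0.025 m and angle between the z axis of each of puck_1, puck_2, puck_3, puck_4 and the z axis of tray, either way round below 0.15 rad and x of puck_2 in the frame of tray between -0.032 and 0.032 m and y of puck_2 in the frame of tray between -0.084 and 0.084 m and z of puck_2 in the frame of tray between 0.003 and 0.025 m and x of puck_3 in the frame of tray between -0.032 and 0.032 m and y of puck_3 in the frame of tray between -0.084 and 0.084 m and z of puck_3 in the frame of tray between 0.003 and 0.025 m and x of puck_4 in the frame of tray between -0.032 and 0.032 m and y of puck_4 in the frame of tray between -0.084 and 0.084 m and z of puck_4 in the frame of tray between 0.003 and 0.025 m and horizontal distance between each of plate_1, plate_2, plate_3 and pad_top below 0.025 m and angle between the z axis of each of plate_1, plate_2, plate_3 and the z axis of pad, either way round below 0.1 rad and angle between the x axis of each of plate_1, plate_2, plate_3 and the x axis of pad, either way round below 0.25 rad and height (world z) of each of plate_1, plate_2, plate_3 below 0.067 m and linear speed of each of puck_1, puck_2, puck_3, puck_4, plate_1, plate_2, plate_3 below 0.02 m/s); the robot touches nothing.
It fails at once if bystander powder_jar pushed more than 30 mm (distance of powder_jar from where it was at the start of the episode above 0.03 m).
It fails at once if bystander marker pushed more than 30 mm (distance of marker from where it was at the start of the episode above 0.03 m).
Of puck_1, puck_2, puck_3, puck_4 only 2 to 4 are there at a start; the rules pass over those that are not, and their reading is None.
At some moment in a run one of puck_4 may be knocked a few centimetres aside while the robot is not near it.
Once in a run the grip may slacken for a moment while it holds something.
It also fails if it takes over 208 s, if anything falls off the work surface, if the arm or the gripper's body presses on something with over 40 N, if the wrist force passes 120 N, or if a joint passes its speed limit or range.

## Working session

There is one attempt and no reset: what is moved stays moved. The work goes in short steps, Python scripts to look and compute and a tool call to move; the robot and the scene stay as the last step left them, time stands still between calls to the robot, and variables do not carry over. Pictures are saved under pics/ and viewed, at most 14 in all, crops included, and the job is handed in when it is done.

```bash
ls; mkdir -p pics; python3 - <<'E'
from station import bot
import cv2
for n in ("side","top"):
    im=bot.camera(n); cv2.imwrite(f"pics/{n}0.png",im[:,:,::-1]); i=bot.camera_info(n)
    print(n,i)
s=bot.observe(); print(s)
E
```

```text
pics
station.py
side {'intrinsics': array([[440.65391285,   0.        , 251.07017634],
       [  0.        , 440.65391285, 192.9286926 ],
       [  0.        ,   0.        ,   1.        ]]), 'k1': 0.01238613535173388, 'R': array([[ 0.9541556 , -0.29930546,  0.00182313],
       [-0.12147447, -0.39280088, -0.91156537],
       [ 0.27355262,  0.86955374, -0.41115114]]), 't': array([-556.75384841,   89.72439096, 1113.09089842])}
top {'intrinsics': array([[411.18465378,   0.        , 250.39718134],
       [  0.        , 411.18465378, 189.21831742],
       [  0.        ,   0.        ,   1.        ]]), 'k1': 0.036927118448701585, 'R': array([[ 0.02404398, -0.99965836,  0.01024989],
       [-0.99331001, -0.02504714, -0.11272915],
       [ 0.11294736, -0.00747086, -0.99357289]]), 't': array([-117.78038372,  562.32283084, 1029.04417712])}
{'clock': 0.1, 'joint_positions': array([-1.2777288 ,  0.6000652 , -0.00253841,  1.60001204,  0.00176921,
        0.94292823, -0.07979657]), 'dq': array([-2.71687528e-04, -1.66729421e-03,  1.05932031e-03, -3.19889197e-03,
       -2.87903660e-05,  1.36874730e-03, -8.81659435e-04]), 'effort': array([ 6.00947533e-03, -7.77980089e+01,  1.56987637e+00, -2.58626908e+01,
        1.26256407e-02,  5.55731574e-03, -1.93943481e-05]), 'tcp_pos': array([261.87672003, 675.628673  , 241.50238364]), 'tcp_rot': array([[-9.32425744e-01,  3.61361407e-01, -4.06244524e-04],
       [ 3.61361619e-01,  9.32424772e-01, -1.35080933e-03],
       [-1.09337903e-04, -1.40633058e-03, -9.99999005e-01]]), 'force': array([ 0.57102637, -0.07926201,  0.21787975]), 'wrist_torque': array([-0.01009107, -0.00783087,  0.00355084]), 'finger_force': 0.0, 'grip_width': 1.0030416718867612}
```
View pics/side0.png

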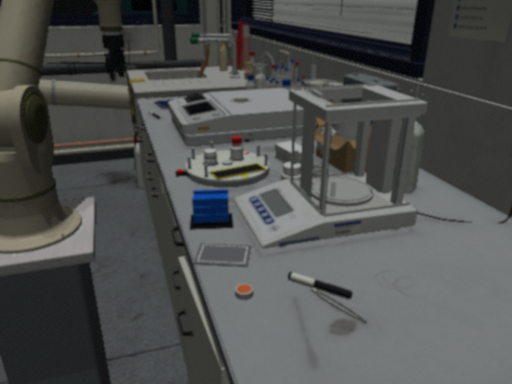

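View pics/top0.png

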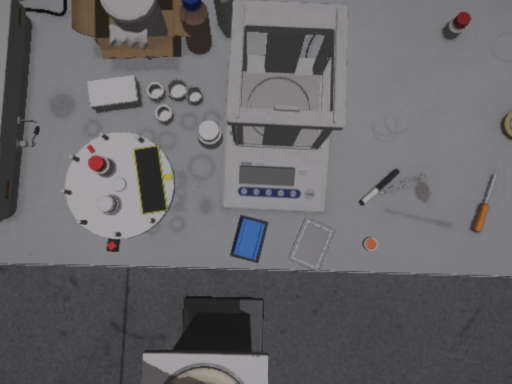

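The views show the carousel at top px (120,185) with its tray facing image right and the pointer at (113,245). The stack is at (249,239), the pad at (312,243) and the loose puck at (371,244). The jar is at (209,133) and the marker at (380,187).

```bash
cat > h.py <<'E'
import numpy as np, cv2
from station import bot
I={n:bot.camera_info(n) for n in ("side","top")}
def ray(n,p):
    i=I[n]; K=i["intrinsics"]
    d=np.array([i["k1"],0,0,0,0.])
    u=cv2.undistortPoints(np.array([[p]],float),K,d)[0,0]
    return -i["R"].T@i["t"], i["R"].T@np.array([u[0],u[1],1.])
def onz(n,p,z):
    c,d=ray(n,p); return c+d*(z-c[2])/d[2]
def proj(n,X):
    i=I[n]; return cv2.projectPoints(np.array(X,float).reshape(-1,1,3),cv2.Rodrigues(i["R"])[0],i["t"],i["intrinsics"],np.array([i["k1"],0,0,0,0.]))[0][:,0]
def tri(ps,pt):
    c1,d1=ray("side",ps);c2,d2=ray("top",pt)
    A=np.c_[d1,-d2]; s=np.linalg.lstsq(A,c2-c1,rcond=None)[0]
    a,b=c1+d1*s[0],c2+d2*s[1]; return (a+b)/2,np.linalg.norm(a-b)
def hsv(im): return cv2.cvtColor(im,cv2.COLOR_RGB2HSV)
def blobs(m,amin=8):
    n,l,s,c=cv2.connectedComponentsWithStats(m.astype(np.uint8),connectivity=8)
    return [(c[k].round(1),s[k].tolist()) for k in range(1,n) if s[k,4]>=amin]
def masks(im):
    h=hsv(im).astype(int); H,S,V=h[...,0],h[...,1],h[...,2]
    return dict(blue=(H>100)&(H<125)&(S>150)&(V>60),yellow=(H>24)&(H<36)&(S>150)&(V>80),red=((H<6)|(H>174))&(S>170)&(V>100),orange=(H>=5)&(H<18)&(S>120)&(V>120))
E
python3 - <<'E'
from h import *
np.set_printoptions(precision=1,suppress=True)
for n in I: print(n,ray(n,(256,192))[0])
ims={n:cv2.imread(f"pics/{n}0.png")[:,:,::-1].copy() for n in I}
for n in I:
    for k,m in masks(ims[n]).items(): print(n,k,[(b[0].tolist(),b[1]) for b in blobs(m,10)][:9])
a=cv2.resize(ims["top"][120:270,50:400],(0,0),fx=2.28,fy=2.28,interpolation=cv2.INTER_CUBIC)
b=cv2.resize(ims["side"][125:305,160:300],(0,0),fx=3.3,fy=3.3,interpolation=cv2.INTER_CUBIC)
cv2.imwrite("pics/a.png",a[:,:,::-1]);cv2.imwrite("pics/b.png",b[:,:,::-1])
E
```

```text
side [  237.6 -1099.3   540.5]
top [ 445.2  -96.  1087. ]
side blue [([286.0, 80.6], [283, 80, 7, 2, 12]), ([210.2, 205.2], [193, 190, 36, 32, 1046])]
side yellow [([243.8, 174.2], [242, 173, 4, 4, 13])]
side red [([236.3, 137.5], [233, 137, 8, 2, 15])]
side orange [([243.8, 288.3], [238, 285, 13, 8, 83])]
top blue [([190.3, 1.3], [183, 0, 15, 4, 49]), ([248.9, 238.7], [234, 219, 31, 41, 833])]
top yellow [([167.8, 176.4], [165, 175, 6, 4, 20])]
top red [([463.2, 18.2], [458, 13, 12, 11, 106]), ([90.8, 148.8], [89, 146, 5, 6, 16]), ([95.9, 162.6], [90, 157, 13, 13, 132]), ([110.6, 245.1], [108, 242, 6, 8, 28])]
top orange [([482.0, 217.5], [476, 203, 13, 29, 142]), ([370.8, 243.6], [366, 239, 10, 10, 76])]
```

View pics/a.png

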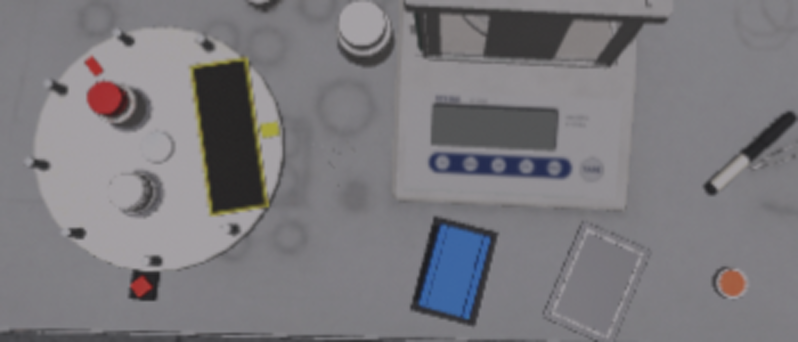

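View pics/b.png

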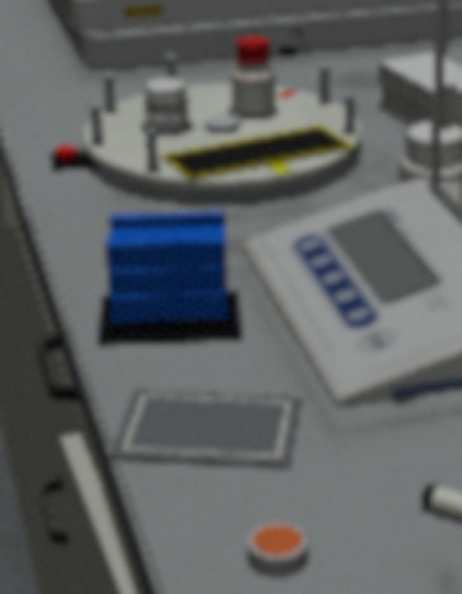

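The top crop shows the disc with its pegs, the tray centred at full px about (150,180) with the yellow patch at (168,176), the stack at (249,239), and the pad outline at (312,243). The side crop shows the blue stack on its black dock, with its top face spanning full px (193–229, 190–198), plus the pad and the loose puck at (244,288).

```bash
python3 - <<'E'
from h import *
np.set_printoptions(precision=1,suppress=True)
im={n:cv2.imread(f"pics/{n}0.png")[:,:,::-1].copy() for n in I}
print("patch",tri((243.8,174.2),(167.8,176.4)),"puck",tri((243.8,288.3),(370.8,243.6)))
ca=lambda u,v:(50+u/2.28-.28,120+v/2.28-.28); cb=lambda u,v:(160+u/3.3-.35,125+v/3.3-.35)
# stack top corners (crop a: image-left-top etc.)
A=dict(nl=(417,308),fl=(437,222),nr=(473,321),fr=(494,235))
B=dict(fl=(110,214),fr=(0,0))
# side camera looks +y: its left=-x, right=+x ; near=-y
print("near-left(-x,-y)",tri(cb(108,241),ca(473,318)),"near right(+x,-y)",tri(cb(226,240),ca(494,234)))
print("far left",tri(cb(110,214),ca(417,305)),"far right",tri(cb(225,214),ca(437,222)))
# blue rect top
m=masks(im["top"])["blue"].astype(np.uint8); m[:150]=0
c=max(cv2.findContours(m,0,1)[0],key=cv2.contourArea)
W=np.array([onz("top",p[0],81)[:2] for p in c],np.float32); print("stack@81",cv2.minAreaRect(W))
# pad outline
g=im["top"].astype(int); h=hsv(im["top"])
r=(g.min(2)>150); r[:215]=0;r[:,:285]=0;r[:,340:]=0;r[272:]=0
c=np.argwhere(r)[:,::-1]; print(len(c)); print("pad white outline@4",cv2.minAreaRect(np.array([onz("top",p,4)[:2] for p in c],np.float32)))
# disc
v=h[...,2].astype(int); s=h[...,1]
print("disc brightness",v[200,140],v[185,80],"bench",v[200,200],v[250,70])
for t in (130,150,170):
    d=((v>t)&(s<60)).astype(np.uint8); d[:,182:]=0; d[:125]=0;d[245:]=0;d[:,:55]=0
    d=cv2.morphologyEx(d,cv2.MORPH_OPEN,np.ones((3,3)))
    c=max(cv2.findContours(d,0,1)[0],key=cv2.contourArea)
    hull=cv2.convexHull(c); W=np.array([onz("top",p[0],27)[:2] for p in hull],np.float32); print(t,"disc",cv2.fitEllipse(W),cv2.minEnclosingCircle(W))
H,S,V=[h[...,k].astype(int) for k in range(3)]
y=(H>20)&(H<38)&(S>90)&(V>60); y[:,:130]=0;y[:,162:]=0;y[:140]=0;y[220:]=0
c=np.argwhere(y)[:,::-1]; print(len(c),"tray rim@31",cv2.minAreaRect(np.array([onz("top",p,31)[:2] for p in c],np.float32)))
print("pointer",onz("top",(112.3,245.2),18),"patch@27",onz("top",(167.8,176.4),27),"redpatch",onz("top",(90.8,148.8),27))
print("jar@90",onz("top",(209.5,130),90),"marker ends",onz("top",ca(712,187),8),onz("top",ca(792,117),8))
print("balance front",onz("top",ca(395,195),40),onz("top",ca(625,207),40))
E
```

```text
patch (array([593.4, 109.3,  35.4]), np.float64(1.7034593050592381)) puck (array([ 435.3, -418.5,   16.1]), np.float64(3.7343473248307193))
near-left(-x,-y) (array([ 392.2, -124.1,   86.9]), np.float64(3.7192047537601765)) near right(+x,-y) (array([ 479. , -144.3,   84.8]), np.float64(0.07132792426192915))
far left (array([404.3, -64.7,  82.1]), np.float64(4.129359614077891)) far right (array([492.2, -83.5,  78.5]), np.float64(3.3611383356170506))
stack@81 ((438.91265869140625, -102.71196746826172), (55.659027099609375, 87.63917541503906), 75.82988739013672)
2
pad white outline@4 ((431.35980224609375, -268.296630859375), (116.3214340209961, 0.0), -166.6984405517578)
disc brightness 144 163 bench 123 129
130 disc ((561.5416259765625, 242.76925659179688), (271.1795654296875, 305.14959716796875), 79.82849884033203) ((556.1785278320312, 243.28868103027344), 155.91650390625)
150 disc ((569.9651489257812, 236.00120544433594), (271.84039306640625, 275.1891784667969), 90.85795593261719) ((570.0527954101562, 235.384765625), 137.78822326660156)Traceback (most recent call last):
  File "<stdin>", line 26, in <module>
ValueError: max() iterable argument is empty
```

```bash
python3 - <<'E'
from h import *
np.set_printoptions(precision=1,suppress=True)
im={n:cv2.imread(f"pics/{n}0.png")[:,:,::-1].copy() for n in I}
h=hsv(im["top"]);H,S,V=[h[...,k].astype(int) for k in range(3)]
for t in (135,138,142,147,150):
    d=((V>t)&(S<60)).astype(np.uint8); d[:,182:]=0; d[:125]=0;d[245:]=0;d[:,:55]=0
    d=cv2.morphologyEx(d,cv2.MORPH_OPEN,np.ones((3,3)))
    c=max(cv2.findContours(d,0,1)[0],key=cv2.contourArea)
    W=np.array([onz("top",p[0],27)[:2] for p in cv2.convexHull(c)],np.float32); print(t,"disc",cv2.fitEllipse(W))
y=(H>20)&(H<38)&(S>90)&(V>60); y[:,:130]=0;y[:,165:]=0;y[:140]=0;y[220:]=0
c=np.argwhere(y)[:,::-1]; print(len(c),"tray rim@31",cv2.minAreaRect(np.array([onz("top",p,31)[:2] for p in c],np.float32)))
for t in (135,140):
    r=(V>t)&(S<60); r[:215]=0;r[:,:285]=0;r[:,340:]=0;r[270:]=0
    b=max(blobs(r,10),key=lambda b:b[1][4]); print(t,b)
    c=np.argwhere(r)[:,::-1]; print("pad outline@4",cv2.minAreaRect(np.array([onz("top",p,4)[:2] for p in c],np.float32)))
print("pointer",onz("top",(112.3,245.2),18),"patch@27",onz("top",(167.8,176.4),27),"redpatch",onz("top",(90.8,148.8),27))
ca=lambda u,v:(50+u/2.28-.28,120+v/2.28-.28)
print("jar@90",onz("top",(209.5,130),90),"marker ends",onz("top",ca(712,187),8),onz("top",ca(792,117),8))
print("balance front",onz("top",ca(395,195),40),onz("top",ca(625,207),40))
for p in [(57,87),(124,36),(207,42),(35,163),(70,233),(148,261),(230,230)]:
    print("peg top?",onz("top",ca(*p),60))
E
```

```text
135 disc ((570.2584838867188, 236.45355224609375), (276.75726318359375, 278.5600891113281), 71.45220947265625)
138 disc ((570.373291015625, 236.21685791015625), (274.6650390625, 278.24456787109375), 79.05963134765625)
142 disc ((570.1660766601562, 236.11776733398438), (273.6202087402344, 277.3155212402344), 86.49822235107422)
147 disc ((569.7216796875, 236.23326110839844), (272.5567321777344, 276.22100830078125), 83.4262924194336)
150 disc ((569.9651489257812, 236.00120544433594), (271.84039306640625, 275.1891784667969), 90.85795593261719)
257 tray rim@31 ((585.5838623046875, 153.57330322265625), (172.19309997558594, 69.5273666381836), 10.677345275878906)
135 (array([303.5, 230. ]), [298, 220, 13, 23, 41])
pad outline@4 ((428.67462158203125, -266.8553771972656), (71.92381286621094, 107.98503875732422), 67.8909683227539)
140 (array([307.5, 221.6]), [306, 220, 5, 5, 11])
pad outline@4 ((429.0744934082031, -267.0417175292969), (71.18877410888672, 106.37478637695312), 67.32073211669922)
pointer [413.8 245.4  18. ] patch@27 [593.7 111.1  27. ] redpatch [660.9 313.1  27. ]
jar@90 [703.4   1.3  90. ] marker ends [ 542.1 -398.6    8. ] [ 626.1 -491.8    8. ]
balance front [521.3 -34.9  40. ] [ 514.3 -292.3   40. ]
peg top? [629.9 338.6  60. ]
peg top? [689.2 269.4  60. ]
peg top? [685.1 177.9  60. ]
peg top? [545.3 356.2  60. ]
peg top? [470.3 313.3  60. ]
peg top? [442.  228.1  60. ]
peg top? [477.4 141.9  60. ]
```

```bash
cat > go.py <<'E'
import sys,numpy as np
from station import bot
# go.py x y z heading(deg of tool y, mod 180): translation in present tool axes, then rz
x,y,z,hd=map(float,sys.argv[1:5])
s=bot.observe();R=s["tcp_rot"];p=s["tcp_pos"]
d=R.T@(np.array([x,y,z])-p)
cur=np.degrees(np.arctan2(R[1,1],R[0,1])); e=(hd-cur+90)%180-90
a=np.array([x,y,z])-p
tilt=R.T@np.cross(R[:,2],[0,0,-1])
print("t",round(s["clock"],2),"pos",p.round(1),"cur",round(cur,1),"q7",s["joint_positions"][6].round(2),"| d",d.round(1),"rz",round(-np.radians(e),3),"tilt",tilt.round(4),"F",s["force"].round(1),"w",round(s["grip_width"],3))
E
```

run_rows(steps=[[-32.8,-34.6,0,0,0,0],[-32.8,-34.6,0,0,0,0],[-32.8,-34.6,0,0,0,0],[-32.8,-34.6,0,0,0,0],[-32.8,-34.6,0,0,0,0],[-32.8,-34.6,0,0,0,0],[-32.8,-34.6,0,0,0,0],[-32.8,-34.6,0,0,0,0],[-32.8,-34.6,0,0,0,0],[-32.8,-34.6,0,0,0,0],[-32.8,-34.6,0,0,0,0],[-32.8,-34.6,0,0,0,0]], finger_gap=0.3)

```text
clock: 1.6
tcp_pos: [479.3, 145.1, 242.2]
tcp_rot: [[-0.932, 0.361, -0.0], [0.361, 0.932, -0.0], [0.0, -0.0, -1.0]]
force: [0.2, 0.2, -0.0]
grip_width: 0.298
finger_force: 0.0
```

run_rows(steps=[[0,0,0,0,0,-0.164],[0,0,0,0,0,-0.164],[0,0,0,0,0,-0.164],[0,0,0,0,0,-0.164],[0,0,0,0,0,-0.164],[0,0,0,0,0,-0.164],[0,0,0,0,0,-0.164],[0,0,0,0,0,0]])

```text
clock: 2.6
tcp_pos: [478.9, 146.3, 242.1]
tcp_rot: [[-0.713, -0.701, -0.0], [-0.701, 0.713, 0.0], [0.0, 0.0, -1.0]]
force: [0.6, -0.6, -0.8]
grip_width: 0.296
finger_force: 0.0
```

```bash
python3 go.py 479 146.5 100 134.6
```

```text
t 2.6 pos [478.9 146.3 242.1] cur 134.5 q7 1.79 | d [ -0.2  -0.  142.1] rz -0.002 tilt [ 0.0004 -0.0003  0.    ] F [ 0.6 -0.6 -0.8] w 0.296
```

run_rows(steps=[[0,0,30,0,0,0],[0,0,30,0,0,0],[0,0,30,0,0,0],[0,0,30,0,0,0],[0,0,27,0,0,0],[0,0,5,0,0,0],[0,0,0,0,0,0]])

```text
clock: 3.48
tcp_pos: [479.0, 146.7, 90.5]
tcp_rot: [[-0.713, -0.701, -0.0], [-0.701, 0.713, -0.0], [0.0, -0.0, -1.0]]
force: [0.4, 0.2, -0.6]
grip_width: 0.298
finger_force: 0.0
```

```bash
python3 - <<'E'
from h import *
a=bot.camera("side")[130:210,160:280]; b=bot.camera("top")[150:270,60:240]
a=cv2.resize(a,(600,400),interpolation=2); cv2.imwrite("pics/c.png",a[:,:,::-1])
E
```

```text
(no output)
```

View pics/c.png

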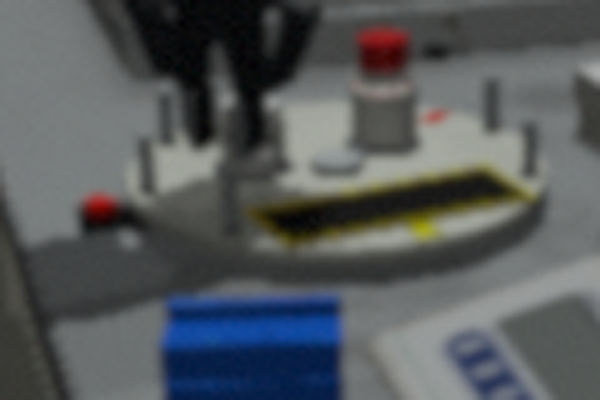

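The side crop shows the peg at crop x≈230, between the two fingertips at x≈200 and 248. I'll go down over it.

run_rows(steps=[[0,0,5,0,0,0],[0,0,5,0,0,0],[0,0,6,0,0,0],[0,0,5,0,0,0]])

```text
clock: 4.08
tcp_pos: [478.9, 146.6, 68.8]
tcp_rot: [[-0.712, -0.702, -0.0], [-0.702, 0.712, -0.0], [0.0, 0.0, -1.0]]
force: [0.3, -0.4, 0.3]
grip_width: 0.298
finger_force: 0.0
```

run_rows(steps=[[0,0,8,0,0,0],[0,0,9,0,0,0],[0,0,0,0,0,0]])

```text
clock: 4.45
tcp_pos: [478.6, 146.5, 51.4]
tcp_rot: [[-0.712, -0.702, -0.001], [-0.702, 0.712, -0.001], [0.001, 0.0, -1.0]]
force: [0.7, 0.7, 0.1]
grip_width: 0.302
finger_force: 0.0
```

```bash
python3 go.py 479 146.5 52 134.6
```

```text
t 4.45 pos [478.6 146.5  51.4] cur 134.6 q7 1.65 | d [-0.3 -0.3 -0.6] rz 0.0 tilt [ 0.0005 -0.0013  0.    ] F [0.7 0.7 0.1] w 0.302
```

run_rows(steps=[[-0.39,9.97,0,0,0,0.078],[-0.39,9.97,0,0,0,0.078],[-0.39,9.97,0,0,0,0.078],[-0.39,9.97,0,0,0,0.078],[-0.39,9.97,0,0,0,0.078],[-0.39,9.97,0,0,0,0.078],[-0.39,9.97,0,0,0,0.078],[-0.39,9.97,0,0,0,0.078]])

```text
clock: 5.45
tcp_pos: [443.9, 216.9, 52.4]
tcp_rot: [[-0.989, -0.151, 0.0], [-0.151, 0.989, -0.0], [-0.0, -0.0, -1.0]]
force: [1.2, -0.8, -0.4]
grip_width: 0.3
finger_force: 0.7
```

run_rows(steps=[[-0.39,9.97,0,0,0,0.078],[-0.39,9.97,0,0,0,0.078],[-0.39,9.97,0,0,0,0.078],[-0.39,9.97,0,0,0,0.078],[-0.39,9.97,0,0,0,0.078],[-0.39,9.97,0,0,0,0.078],[-0.39,9.97,0,0,0,0.078],[-0.39,9.97,0,0,0,0.078]])

```text
clock: 6.45
tcp_pos: [455.9, 294.3, 52.4]
tcp_rot: [[-0.89, 0.455, -0.0], [0.455, 0.89, -0.0], [0.0, -0.0, -1.0]]
force: [-0.6, -1.4, 0.7]
grip_width: 0.3
finger_force: 0.7
```

```bash
python3 go.py 511.5 350.1 52 27.3
```

```text
t 6.45 pos [455.9 294.3  52.4] cur 62.9 q7 0.77 | d [-24.1  75.    0.3] rz 0.622 tilt [-0.0004 -0.0002  0.    ] F [-0.6 -1.4  0.7] w 0.3
```

run_rows(steps=[[-0.39,9.97,0,0,0,0.078],[-0.39,9.97,0,0,0,0.078],[-0.39,9.97,0,0,0,0.078],[-0.39,9.97,0,0,0,0.078],[-0.39,9.97,0,0,0,0.078],[-0.39,9.97,0,0,0,0.078],[-0.1,5,0,0,0,0.039],[-0.1,5,0,0,0,0.039],[-0.05,2.5,0,0,0,0.02],[-0.05,2.5,0,0,0,0.02],[0,0,0,0,0,0]])

```text
clock: 7.82
tcp_pos: [507.3, 347.7, 52.3]
tcp_rot: [[-0.493, 0.87, 0.001], [0.87, 0.493, 0.0], [-0.0, 0.001, -1.0]]
force: [-0.2, -0.5, -0.6]
grip_width: 0.302
finger_force: 0.1
```

```bash
python3 go.py 511.5 350.1 52 27.3
```

```text
t 7.83 pos [507.3 347.7  52.3] cur 29.5 q7 0.36 | d [0.  4.8 0.3] rz 0.039 tilt [0.0005 0.0003 0.    ] F [-0.2 -0.5 -0.6] w 0.302
```

run_rows(steps=[[0,0,-10,0,0,0],[0,0,-20,0,0,0],[0,0,-40,0,0,0],[0,0,-50,0,0,0],[0,0,-50,0,0,0]], finger_gap=1.0)

```text
clock: 8.45
tcp_pos: [507.2, 347.3, 224.6]
tcp_rot: [[-0.492, 0.87, 0.001], [0.87, 0.492, 0.0], [-0.0, 0.001, -1.0]]
force: [-1.4, 0.1, 0.3]
grip_width: 0.996
finger_force: 0.0
```

```bash
python3 - <<'E'
from h import *
im=bot.camera("top"); m=masks(im)
for k in("yellow","red"): print(k,[(b[0].tolist(),b[1][4]) for b in blobs(m[k],8)])
a=cv2.resize(im[120:270,40:290],(0,0),fx=3,fy=3,interpolation=2); cv2.imwrite("pics/d.png",a[:,:,::-1])
h=hsv(im);H,S,V=[h[...,k].astype(int) for k in range(3)]
y=(H>20)&(H<38)&(S>90)&(V>60)
print([(b[0].tolist(),b[1]) for b in blobs(y,8)])
E
python3 go.py 438.9 -102.7 150 -14.2
```

```text
yellow [([115.5, 233.5], 24)]
red [([463.2, 18.2], 106), ([131.0, 169.9], 121), ([111.3, 245.3], 40)]
[([508.1, 124.0], [505, 113, 7, 23, 97]), ([116.0, 215.7], [81, 202, 71, 28, 321]), ([115.4, 233.4], [113, 230, 6, 8, 47])]
t 8.5 pos [509.8 348.  230.8] cur 29.4 q7 0.22 | d [-357.8 -283.9   77.9] rz 0.762 tilt [ 0.0085 -0.0013  0.    ] F [2.6 0.4 4.7] w 0.998
```

View pics/d.png

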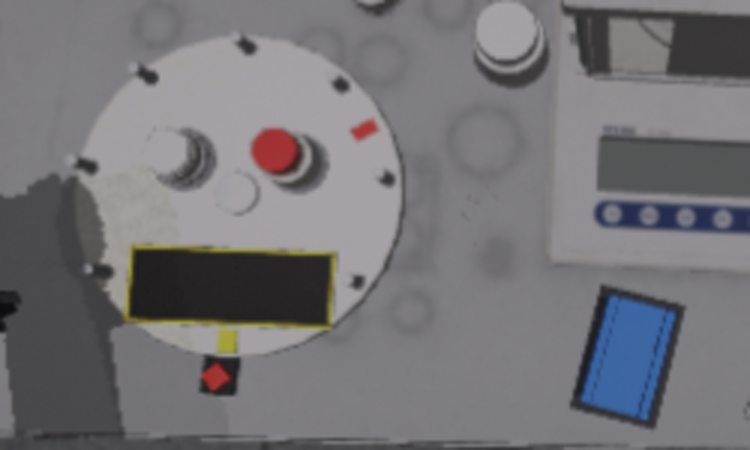

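The disc turned: the yellow patch is now at (115.5,233.5) above the pointer at (112,245), and the tray lies along the front. I'll check it numerically while moving to the stack.

run_rows(steps=[[-29.8,-23.7,0,0,0,0],[-29.8,-23.7,0,0,0,0],[-29.8,-23.7,0,0,0,0],[-29.8,-23.7,0,0,0,0],[-29.8,-23.7,0,0,0,0],[-29.8,-23.7,0,0,0,0],[-29.8,-23.7,0,0,0,0],[-29.8,-23.7,0,0,0,0],[-29.8,-23.7,0,0,0,0],[-29.8,-23.7,0,0,0,0],[-29.8,-23.7,0,0,0,0],[-29.8,-23.7,0,0,0,0]], quiet=true)

```text
ok
```

run_rows(steps=[[0,0,12,0,0,-0.162],[0,0,12,0,0,-0.162],[0,0,12,0,0,-0.162],[0,0,12,0,0,-0.162],[0,0,12,0,0,-0.162],[0,0,0,0,0,0]], quiet=true)

```text
ok
```

```bash
python3 go.py 438.9 -102.7 69 75.8
python3 - <<'E'
from h import *
c=np.array([570.2,236.4]); p=onz("top",(115.4,233.4),27)[:2]
im=bot.camera("top"); h=hsv(im);H,S,V=[h[...,k].astype(int) for k in range(3)]
y=(H>20)&(H<38)&(S>90)&(V>60); y[:,165:]=0;y[:195]=0
l=cv2.connectedComponents(y.astype(np.uint8))[1]
pt=np.argwhere(y)[:,::-1]; pt=pt[pt[:,1]<=229]
W=np.array([onz("top",q,31)[:2] for q in pt],np.float32); r=cv2.minAreaRect(W); print("tray",r)
q=onz("top",(111.8,245.3),18)[:2]
for v in (p,q): d=v-c; print(v,np.degrees(np.arctan2(d[1],d[0])),np.hypot(*d))
d=np.array(r[0])-c; print(np.degrees(np.arctan2(d[1],d[0])),np.hypot(*d))
E
```

```text
t 10.75 pos [ 435.4 -104.   162.3] cur 75.8 q7 1.69 | d [-3.1  2.2 93.3] rz 0.0 tilt [ 0.0001 -0.0003  0.    ] F [0.3 0.2 0.6] w 0.996
tray ((490.0255432128906, 235.569091796875), (173.72935485839844, 65.43460845947266), 89.18770599365234)
[443.92641108 236.67285618] 179.87619356373196 126.27388371699858
[413.54314742 246.6711049 ] 176.2488083056645 156.9932006730493
-179.40622199696813 80.17876233486082
```

run_rows(steps=[[-3,2.2,20,0,0,0],[0,0,20,0,0,0],[0,0,20,0,0,0],[0,0,20,0,0,0],[0,0,13,0,0,0],[0,0,0,0,0,0]])

```text
clock: 11.55
tcp_pos: [439.0, -102.3, 69.0]
tcp_rot: [[-0.97, 0.245, -0.001], [0.245, 0.97, -0.0], [0.001, -0.0, -1.0]]
force: [-0.3, -0.7, 0.1]
grip_width: 0.998
finger_force: 0.0
```

run_rows(steps=[[0,0,0,0,0,0],[0,0,0,0,0,0],[0,0,0,0,0,0],[0,0,0,0,0,0],[0,0,0,0,0,0]], finger_gap=0.0, clamp_n=45)

```text
clock: 12.18
tcp_pos: [439.5, -102.3, 70.2]
tcp_rot: [[-0.97, 0.244, 0.002], [0.244, 0.97, -0.0], [-0.002, 0.0, -1.0]]
force: [0.3, -0.2, 6.4]
grip_width: 0.649
finger_force: 46.7
```

run_rows(steps=[[0,0,-5,0,0,0],[0,0,-15,0,0,0],[0,0,-20,0,0,0],[0,0,-20,0,0,0],[0,0,-20,0,0,0],[0,0,0,0,0,0]])

```text
clock: 12.92
tcp_pos: [439.8, -102.2, 150.7]
tcp_rot: [[-0.97, 0.243, 0.003], [0.243, 0.97, -0.0], [-0.003, 0.001, -1.0]]
force: [-0.1, 0.7, -1.8]
grip_width: 0.645
finger_force: 48.2
```

```bash
python3 - <<'E'
from h import *
im=bot.camera("side"); cv2.imwrite("pics/e.png",cv2.resize(im[130:250,160:280],(600,600),interpolation=2)[:,:,::-1])
E
```

```text
(no output)
```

View pics/e.png

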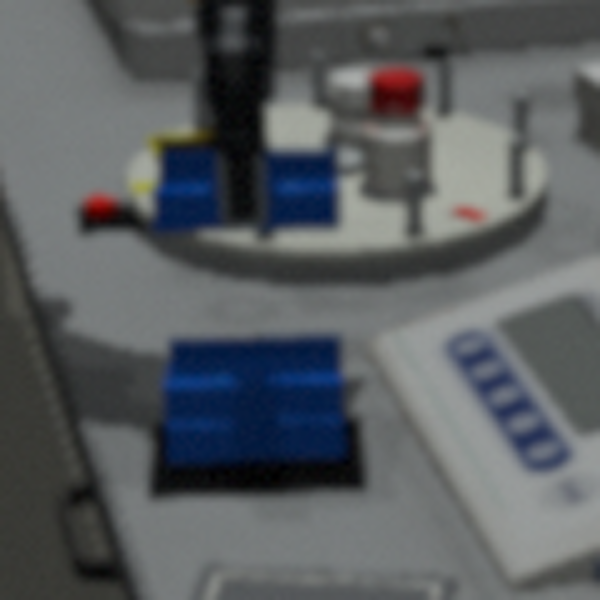

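```bash
python3 - <<'E'
from h import *
ca=lambda u,v:(50+u/2.28-.28,120+v/2.28-.28); cb=lambda u,v:(160+u/3.3-.35,125+v/3.3-.35)
W=np.array([onz("top",ca(*p),4)[:2] for p in [(590,222),(648,250),(602,340),(545,312)]],np.float32); print(cv2.minAreaRect(W),W.mean(0))
print([tri(cb(*b),ca(*a)) for a,b in [((590,222),(298,400)),((545,312),(137,390))]])
E
python3 go.py 428.7 -267 150 67.6
```

```text
((431.1891784667969, -266.8942565917969), (73.48955535888672, 117.45841217041016), 63.99681091308594) [ 431.36362 -266.46362]
[(array([ 498.89824015, -258.2868859 ,    8.57453575]), np.float64(1.6396281975907028)), (array([ 394.88269246, -207.90791545,    6.51638181]), np.float64(0.5090517773085672))]
t 12.97 pos [ 439.5 -102.1  149.9] cur 75.9 q7 1.71 | d [-2.970e+01 -1.626e+02 -1.000e-01] rz 0.145 tilt [0.0004 0.0018 0.    ] F [ 0.3  0.2 -0.9] w 0.643
```

run_rows(steps=[[-7.7,-40.6,0,0,0,0],[-7.7,-40.6,0,0,0,0],[-7.7,-40.6,0,0,0,0],[-7.7,-40.6,0,0,0,0],[0,0,0,0,0,0.086],[0,0,0,0,0,0.086],[0,0,20,0,0,0],[0,0,30,0,0,0],[0,0,30,0,0,0],[0,0,0,0,0,0]])

```text
clock: 14.22
tcp_pos: [428.1, -266.6, 67.1]
tcp_rot: [[-0.914, 0.406, -0.004], [0.406, 0.914, 0.002], [0.005, 0.0, -1.0]]
force: [-0.5, 0.3, -0.3]
grip_width: 0.643
finger_force: 54.9
```

```bash
python3 go.py 430 -267 16 66
python3 - <<'E'
from h import *
im=bot.camera("top"); cv2.imwrite("pics/f.png",cv2.resize(im[190:270,200:340],(0,0),fx=5,fy=5,interpolation=2)[:,:,::-1])
E
```

```text
t 14.22 pos [ 428.1 -266.6   67.1] cur 66.0 q7 1.93 | d [-2.2  0.4 51.1] rz 0.001 tilt [ 0.0004 -0.0048  0.    ] F [-0.5  0.3 -0.3] w 0.643
```

View pics/f.png

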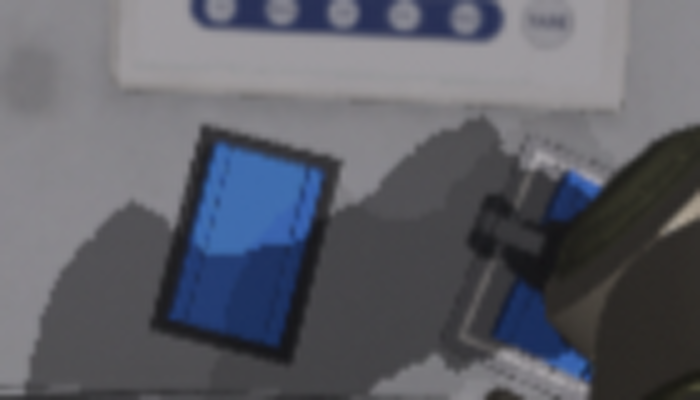

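The stack's second plate shows an empty blue channel, so puck_3 is absent. The held plate is above the pad and parallel to it. I'll lower and release it.

run_rows(steps=[[-2,0.4,20,0,0,0],[0,0,15,0,0,0],[0,0,10,0,0,0],[0,0,4,0,0,0],[0,0,2,0,0,0],[0,0,0,0,0,0]])

```text
clock: 15.02
tcp_pos: [431.5, -267.7, 18.5]
tcp_rot: [[-0.914, 0.406, 0.0], [0.406, 0.914, -0.0], [-0.0, -0.0, -1.0]]
force: [-0.4, 0.1, -0.9]
grip_width: 0.643
finger_force: 55.0
```

```bash
python3 go.py 430 -267 16 66
```

```text
t 15.03 pos [ 431.5 -267.7   18.5] cur 66.1 q7 1.95 | d [1.7 0.  2.5] rz 0.001 tilt [-0.      0.0002  0.    ] F [-0.4  0.1 -0.9] w 0.643
```

run_rows(steps=[[1.4,0,1,0,0,0],[0,0,1,0,0,0],[0,0,0,0,0,0]], only="pos|force")

```text
tcp_pos: [430.2, -267.1, 16.3]
force: [0.2, -0.4, -2.2]
finger_force: 55.0
```

run_rows(steps=[[0,0,1,0,0,0],[0,0,0,0,0,0]], only="pos|force")

```text
tcp_pos: [430.3, -267.1, 15.3]
force: [0.4, 0.0, 0.7]
finger_force: 55.2
```

run_rows(steps=[[0,0,0,0,0,0],[0,0,0,0,0,0],[0,0,0,0,0,0],[0,0,-10,0,0,0],[0,0,-30,0,0,0],[0,0,-50,0,0,0],[0,0,-50,0,0,0],[0,0,0,0,0,-0.086],[0,0,0,0,0,-0.086],[0,0,0,0,0,0]], finger_gap=1.0, only="pos|width")

```text
tcp_pos: [430.1, -267.0, 156.1]
grip_width: 1.002
```

```bash
python3 go.py 439 -102.5 47 75.8
```

```text
t 16.9 pos [ 430.1 -267.   156.1] cur 75.9 q7 2.01 | d [ 31.6 161.7 109.1] rz 0.001 tilt [0.0002 0.0009 0.    ] F [ 0.2 -0.6  0.5] w 1.002
```

run_rows(steps=[[7.9,40.5,0,0,0,0],[7.9,40.5,0,0,0,0],[7.9,40.5,0,0,0,0],[7.9,40.5,0,0,0,0],[0,0,25,0,0,0],[0,0,30,0,0,0],[0,0,30,0,0,0],[0,0,15,0,0,0],[0,0,8,0,0,0],[0,0,0,0,0,0]], only="pos|force")

```text
tcp_pos: [438.8, -102.4, 47.1]
force: [-0.1, -0.3, 0.5]
finger_force: 0.0
```

```bash
python3 go.py 439 -102.5 47 75.8
```

```text
t 18.15 pos [ 438.8 -102.4   47.1] cur 75.9 q7 1.8 | d [-0.2 -0.1  0.1] rz 0.001 tilt [-0.0002 -0.0007  0.    ] F [-0.1 -0.3  0.5] w 1.0
```

run_rows(steps=[[0,0,0,0,0,0],[0,0,0,0,0,0],[0,0,0,0,0,0],[0,0,0,0,0,0],[0,0,0,0,0,0]], finger_gap=0.0, clamp_n=45, only="pos|force")

```text
tcp_pos: [439.3, -102.3, 48.1]
force: [0.2, -0.7, 5.1]
finger_force: 46.7
```

run_rows(steps=[[0,0,-5,0,0,0],[0,0,-15,0,0,0],[0,0,-30,0,0,0],[0,0,-30,0,0,0],[0,0,-30,0,0,0],[-7.7,-40.6,0,0,0,0],[-7.7,-40.6,0,0,0,0],[-7.7,-40.6,0,0,0,0],[-7.7,-40.6,0,0,0,0],[0,0,0,0,0,0.086],[0,0,0,0,0,0.086],[0,0,0,0,0,0]])

```text
clock: 20.27
tcp_pos: [429.2, -267.2, 157.6]
tcp_rot: [[-0.914, 0.405, 0.0], [0.405, 0.914, -0.0], [-0.0, -0.0, -1.0]]
force: [-0.8, 0.0, -1.0]
grip_width: 0.646
finger_force: 48.0
```

```bash
python3 go.py 430 -267 38 66
python3 - <<'E'
from h import *
im=bot.camera("top"); cv2.imwrite("pics/g.png",cv2.resize(im[190:270,200:340],(0,0),fx=5,fy=5,interpolation=2)[:,:,::-1])
print([(b[0].tolist(),b[1]) for b in blobs(masks(im)["orange"],8)])
E
```

```text
t 20.27 pos [ 429.2 -267.2  157.6] cur 66.1 q7 1.91 | d [ -0.7   0.5 119.6] rz 0.001 tilt [-0.      0.0001  0.    ] F [-0.8  0.  -1. ] w 0.646
[([481.8, 217.5], [476, 203, 13, 29, 152]), ([249.4, 235.6], [245, 231, 10, 10, 81])]
```

View pics/g.png

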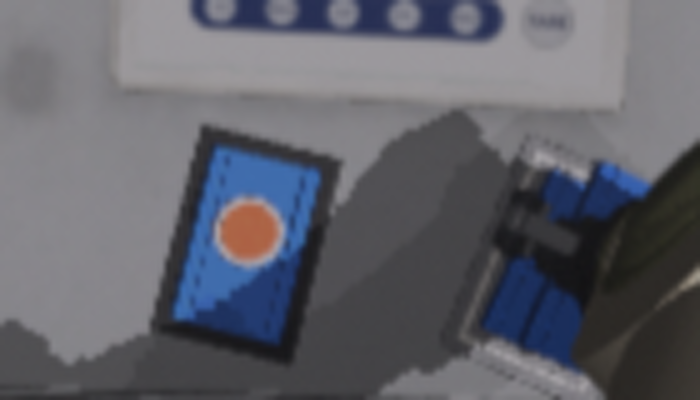

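Puck_2 is at full px (249.4,235.6), lying in plate_1's channel. The second plate is held above the first on the pad.

run_rows(steps=[[-0.7,0.3,30,0,0,0],[0,0,40,0,0,0],[0,0,30,0,0,0],[0,0,12,0,0,0],[0,0,5,0,0,0],[0,0,2,0,0,0],[0,0,0,0,0,0]], only="pos|force")

```text
tcp_pos: [430.5, -267.4, 39.0]
force: [0.6, -0.0, -1.1]
finger_force: 48.0
```

```bash
python3 go.py 430.2 -267.1 37.5 66
```

```text
t 21.2 pos [ 430.5 -267.4   39. ] cur 66.1 q7 1.99 | d [0.4 0.2 1.5] rz 0.001 tilt [-0.      0.0012  0.    ] F [ 0.6 -0.  -1.1] w 0.643
```

run_rows(steps=[[0,0,1,0,0,0],[0,0,0,0,0,0]], only="pos|force")

```text
tcp_pos: [430.3, -267.3, 37.6]
force: [-0.3, -0.2, -0.8]
finger_force: 48.0
```

```bash
python3 - <<'E'
from h import *
print(onz("top",(249.4,235.6),42))
E
```

```text
[ 446.0956402  -104.14228059   42.        ]
```

run_rows(steps=[[0,0,0,0,0,0],[0,0,0,0,0,0],[0,0,0,0,0,0],[0,0,-10,0,0,0],[0,0,-30,0,0,0],[0,0,-40,0,0,0],[0,0,-30,0,0,0],[0,0,0,0,0,0]], finger_gap=1.0, only="pos|width")

```text
tcp_pos: [431.0, -267.7, 149.8]
grip_width: 1.002
```

run_rows(steps=[[0,0,0,0,0,0.175],[0,0,0,0,0,0.175],[0,0,0,0,0,0.175],[0,0,0,0,0,0.175],[0,0,0,0,0,0.175],[0,0,0,0,0,0.175],[0,0,0,0,0,0.175],[0,0,0,0,0,0.175],[0,0,0,0,0,0]], finger_gap=0.65, only="pos|width")

```text
tcp_pos: [429.8, -267.0, 146.7]
grip_width: 0.654
```

```bash
python3 go.py 446.1 -104.2 42.5 -14.2
```

```text
t 23.57 pos [ 429.8 -267.   146.7] cur -14.1 q7 0.97 | d [161.9 -23.6 104.2] rz 0.002 tilt [-0.0014  0.0005  0.    ] F [ 0.1 -1.4  0.8] w 0.654
```

run_rows(steps=[[40.5,-5.9,0,0,0,0],[40.5,-5.9,0,0,0,0],[40.5,-5.9,0,0,0,0],[40.5,-5.9,0,0,0,0],[0,0,30,0,0,0],[0,0,35,0,0,0],[0,0,25,0,0,0],[0,0,10,0,0,0],[0,0,4,0,0,0],[0,0,0,0,0,0]], only="pos|force")

```text
tcp_pos: [446.7, -104.6, 43.3]
force: [-0.4, -0.5, 1.1]
finger_force: 0.0
```

```bash
python3 go.py 446.1 -104.2 42.5 -14.2
```

```text
t 24.82 pos [ 446.7 -104.6   43.3] cur -14.1 q7 0.9 | d [ 0.3 -0.7  0.8] rz 0.002 tilt [-0.0001 -0.0003  0.    ] F [-0.4 -0.5  1.1] w 0.647
```

run_rows(steps=[[0,0,0,0,0,0],[0,0,0,0,0,0],[0,0,0,0,0,0],[0,0,0,0,0,0],[0,0,0,0,0,0]], finger_gap=0.0, clamp_n=35)

```text
clock: 25.45
tcp_pos: [447.0, -104.4, 44.0]
tcp_rot: [[0.244, 0.97, 0.001], [0.97, -0.244, -0.0], [-0.0, 0.001, -1.0]]
force: [-0.7, -0.3, 4.9]
grip_width: 0.399
finger_force: 34.2
```

run_rows(steps=[[0,0,-4,0,0,0],[0,0,-10,0,0,0],[0,0,-30,0,0,0],[0,0,-30,0,0,0],[0,0,-30,0,0,0],[0,0,0,0,0,0]], only="pos|force|width")

```text
tcp_pos: [447.6, -104.1, 149.0]
force: [-0.4, 0.2, -0.3]
grip_width: 0.404
finger_force: 35.0
```

```bash
python3 go.py 491 172 42.5 0
```

```text
t 26.2 pos [ 447.6 -104.1  149. ] cur -14.1 q7 0.67 | d [278.3 -25.4 106.6] rz -0.246 tilt [ 0.0032 -0.0005  0.    ] F [-0.4  0.2 -0.3] w 0.404
```

run_rows(steps=[[46.4,-4.5,0,0,0,0],[46.4,-4.5,0,0,0,0],[46.4,-4.5,0,0,0,0],[46.4,-4.5,0,0,0,0],[46.4,-4.5,0,0,0,0],[46.4,-4.5,0,0,0,0],[0,0,20,0,0,-0.115],[0,0,30,0,0,-0.115],[0,0,20,0,0,0],[0,0,0,0,0,0]], only="pos|force|width")

```text
tcp_pos: [487.6, 171.7, 75.8]
force: [-0.0, -0.8, -1.1]
grip_width: 0.4
finger_force: 35.0
```

```bash
python3 go.py 489.1 172.6 44 -0.8
```

```text
t 27.45 pos [487.6 171.7  75.8] cur -1.0 q7 0.44 | d [ 1.   1.6 31.8] rz -0.004 tilt [-0.003  0.001  0.   ] F [-0.  -0.8 -1.1] w 0.4
```

run_rows(steps=[[1,1.6,15,0,0,0],[0,0,10,0,0,0],[0,0,4,0,0,0],[0,0,2,0,0,0],[0,0,0,0,0,0]], only="pos|force|width")

```text
tcp_pos: [490.4, 173.1, 46.5]
force: [0.6, 0.2, -1.4]
grip_width: 0.399
finger_force: 35.0
```

```bash
python3 go.py 489.1 172.6 43.5 -0.8
```

```text
t 28.07 pos [490.4 173.1  46.5] cur -1.0 q7 0.49 | d [-0.5 -1.3  3. ] rz -0.003 tilt [ 0.0002 -0.0001  0.    ] F [ 0.6  0.2 -1.4] w 0.399
```

run_rows(steps=[[0,-0.7,1.5,0,0,0],[0,0,1,0,0,0],[0,0,0,0,0,0]], only="pos|force|width")

```text
tcp_pos: [489.6, 173.1, 43.8]
force: [0.6, -0.8, -0.3]
grip_width: 0.402
finger_force: 35.0
```

run_rows(steps=[[0,0,0,0,0,0],[0,0,0,0,0,0],[0,0,0,0,0,0],[0,0,-10,0,0,0],[0,0,-30,0,0,0],[0,0,-40,0,0,0],[0,0,-30,0,0,0],[0,0,0,0,0,0]], finger_gap=0.75, only="pos|force|width")

```text
tcp_pos: [490.4, 173.5, 156.1]
force: [0.5, -0.4, -1.0]
grip_width: 0.751
finger_force: 0.0
```

```bash
python3 go.py 439.0 -102.5 150 75.8
```

```text
t 29.45 pos [490.4 173.5 156.1] cur -1.0 q7 0.3 | d [-276.8  -46.8    5.4] rz -1.34 tilt [ 0.0032 -0.0018  0.    ] F [ 0.5 -0.4 -1. ] w 0.751
```

run_rows(steps=[[-46.1,-7.8,0,0,0,0],[-46.1,-7.8,0,0,0,0],[-46.1,-7.8,0,0,0,0],[-46.1,-7.8,0,0,0,0],[-46.1,-7.8,0,0,0,0],[-46.1,-7.8,0,0,0,0],[0,0,0,0,0,0]], finger_gap=1.0, quiet=true)

```text
ok
```

run_rows(steps=[[0,0,0,0,0,-0.1675],[0,0,0,0,0,-0.1675],[0,0,0,0,0,-0.1675],[0,0,0,0,0,-0.1675],[0,0,0,0,0,-0.1675],[0,0,0,0,0,-0.1675],[0,0,0,0,0,-0.1675],[0,0,0,0,0,-0.1675],[0,0,0,0,0,0]], only="pos")

```text
tcp_pos: [438.0, -101.8, 153.6]
```

```bash
python3 - <<'E'
from h import *
im=bot.camera("top");o=masks(im)["orange"]
for b in blobs(o,8): print(b[0].tolist(),b[1],onz("top",b[0],41 if b[0][0]<200 else 14).round(1))
im=bot.camera("side")
for b in blobs(masks(im)["orange"],8): print("side",b[0].tolist(),b[1])
E
python3 go.py 439.0 -102.5 26 75.8
```

```text
[482.0, 217.3] [476, 203, 13, 29, 144] [ 509.1 -705.8   14. ]
[139.8, 216.3] [135, 212, 10, 10, 77] [488.2 174.   41. ]
[370.8, 243.6] [366, 239, 10, 10, 76] [ 433.5 -418.7   14. ]
side [243.8, 288.3] [238, 285, 13, 8, 83]
t 31.55 pos [ 438.  -102.1  153.6] cur 75.6 q7 1.72 | d [ -1.1  -0.2 127.6] rz -0.003 tilt [ 0.0003 -0.0006  0.    ] F [ 0.7 -0.6 -0.5] w 1.0
```

run_rows(steps=[[-1.1,-0.2,30,0,0,0],[0,0,40,0,0,0],[0,0,30,0,0,0],[0,0,15,0,0,0],[0,0,10,0,0,0],[0,0,2,0,0,0],[0,0,0,0,0,0]], only="pos|force")

```text
tcp_pos: [439.7, -103.0, 27.2]
force: [0.5, -0.9, 0.5]
finger_force: 0.0
```

run_rows(steps=[[0,0,0,0,0,0],[0,0,0,0,0,0],[0,0,0,0,0,0],[0,0,0,0,0,0],[0,0,0,0,0,0]], finger_gap=0.0, clamp_n=45, only="pos|force")

```text
tcp_pos: [439.9, -103.2, 28.1]
force: [0.3, 0.6, 5.0]
finger_force: 46.9
```

run_rows(steps=[[0,0,-4,0,0,0],[0,0,-20,0,0,0],[0,0,-40,0,0,0],[0,0,-40,0,0,0],[0,0,-30,0,0,0],[-7.7,-40.6,0,0,0,0],[-7.7,-40.6,0,0,0,0],[-7.7,-40.6,0,0,0,0],[-7.7,-40.6,0,0,0,0],[0,0,0,0,0,0.086],[0,0,0,0,0,0.086],[0,0,0,0,0,0]])

```text
clock: 34.55
tcp_pos: [429.7, -268.2, 161.7]
tcp_rot: [[-0.913, 0.408, -0.002], [0.408, 0.913, 0.0], [0.002, -0.0, -1.0]]
force: [-0.2, 0.5, -1.4]
grip_width: 0.643
finger_force: 47.8
```

```bash
python3 go.py 430 -267 60 66
python3 - <<'E'
from h import *
im=bot.camera("top"); cv2.imwrite("pics/i.png",cv2.resize(im[190:270,200:340],(0,0),fx=5,fy=5,interpolation=2)[:,:,::-1])
print([(b[0].tolist(),b[1]) for b in blobs(masks(im)["orange"],8)])
E
```

```text
t 34.55 pos [ 429.7 -268.2  161.7] cur 66.0 q7 2.16 | d [  0.    1.3 101.7] rz -0.001 tilt [-0.0004 -0.0018  0.    ] F [-0.2  0.5 -1.4] w 0.643
[([481.7, 217.4], [476, 203, 13, 29, 154]), ([139.8, 216.3], [135, 212, 10, 10, 77])]
```

View pics/i.png

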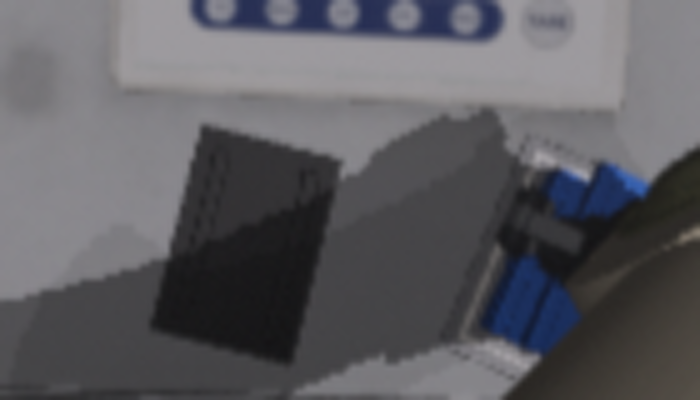

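The dock is empty, so puck_1 is absent and only pucks 2 and 4 exist. I'll lower the third plate onto the pile.

run_rows(steps=[[-0.5,0.8,30,0,0,0],[0,0,35,0,0,0],[0,0,20,0,0,0],[0,0,8,0,0,0],[0,0,4,0,0,0],[0,0,0,0,0,0]], only="pos|force|width")

```text
tcp_pos: [430.9, -267.9, 65.0]
force: [-0.3, 0.1, -0.8]
grip_width: 0.645
finger_force: 47.8
```

```bash
python3 go.py 430.5 -267.5 61.3 66
```

```text
t 35.35 pos [ 430.9 -267.9   65. ] cur 66.0 q7 2.3 | d [0.5 0.2 3.7] rz -0.001 tilt [-0.0003 -0.0007  0.    ] F [-0.3  0.1 -0.8] w 0.645
```

run_rows(steps=[[0.3,0,1.5,0,0,0],[0,0,1.5,0,0,0],[0,0,0,0,0,0]], only="pos|force|width")

```text
tcp_pos: [430.4, -267.6, 61.7]
force: [-1.0, -0.3, -0.4]
grip_width: 0.645
finger_force: 47.8
```

run_rows(steps=[[0,0,0.7,0,0,0],[0,0,0,0,0,0]], only="pos|force|width")

```text
tcp_pos: [430.4, -267.6, 61.1]
force: [0.0, 1.0, 4.7]
grip_width: 0.648
finger_force: 48.3
```

run_rows(steps=[[0,0,0,0,0,0],[0,0,0,0,0,0],[0,0,0,0,0,0],[0,0,-10,0,0,0],[0,0,-30,0,0,0],[0,0,-30,0,0,0],[0,0,-20,0,0,0],[0,0,0,0,0,0]], finger_gap=1.0, only="pos|width")

```text
tcp_pos: [431.1, -267.9, 152.5]
grip_width: 1.003
```

```bash
python3 go.py 433.5 -418.7 100 -43
```

```text
t 36.98 pos [ 431.1 -267.9  152.5] cur 66.0 q7 2.19 | d [ -63.5 -136.8   52.6] rz -1.24 tilt [-0.0002  0.0015  0.    ] F [-0.3  0.3 -0.3] w 1.003
```

run_rows(steps=[[0,0,0,0,0,0.1645],[0,0,0,0,0,0.1645],[0,0,0,0,0,0.1645],[0,0,0,0,0,0.1645],[0,0,0,0,0,0.1645],[0,0,0,0,0,0.1645],[0,0,0,0,0,0.1645],[0,0,0,0,0,0]], finger_gap=0.75, only="pos|width")

```text
tcp_pos: [430.2, -267.4, 150.2]
grip_width: 0.75
```

```bash
python3 - <<'E'
from h import *
p={}
for n in I:
    im=bot.camera(n); bl=blobs(masks(im)["orange"],30); print(n,[(b[0].tolist(),b[1]) for b in bl])
E
python3 go.py 433.5 -418.7 40 0
```

```text
side [([243.8, 288.3], [238, 285, 13, 8, 83])]
top [([481.9, 217.4], [476, 203, 13, 29, 145]), ([139.8, 216.3], [135, 212, 10, 10, 77])]
t 38.08 pos [ 430.3 -267.5  150.5] cur 0.2 q7 1.38 | d [-151.2    3.   110.4] rz 0.003 tilt [-0.0022 -0.0003  0.    ] F [-0.1 -0.4 -0.4] w 0.751
```

run_rows(steps=[[-38,1,0,0,0,0],[-38,1,0,0,0,0],[-38,1,0,0,0,0],[-37,1,0,0,0,0],[0,0,30,0,0,0],[0,0,40,0,0,0],[0,0,30,0,0,0],[0,0,20,0,0,0],[0,0,10,0,0,0],[0,0,4,0,0,0],[0,0,0,0,0,0]], only="pos|force")

```text
tcp_pos: [434.3, -418.9, 17.3]
force: [-0.1, 0.1, -0.2]
finger_force: 0.0
```

```bash
python3 - <<'E'
from h import *
im=bot.camera("side"); print([(b[0].tolist(),b[1]) for b in blobs(masks(im)["orange"],10)])
E
python3 go.py 434.4 -418.6 15.5 0
```

```text
[([206.5, 168.0], [203, 167, 8, 3, 20])]
t 39.5 pos [ 434.4 -418.9   17.5] cur -0.0 q7 1.64 | d [ 0.3 -0.   2. ] rz -0.0 tilt [-0.0006  0.0002  0.    ] F [ 0.5 -0.3 -0.1] w 0.753
```

run_rows(steps=[[0,0,2,0,0,0],[0,0,0,0,0,0],[0,0,0,0,0,0],[0,0,0,0,0,0],[0,0,0,0,0,0],[0,0,0,0,0,0]], finger_gap=0.0, clamp_n=35, only="pos|force|width")

```text
tcp_pos: [434.4, -418.6, 15.3]
force: [0.3, 1.1, 4.9]
grip_width: 0.4
finger_force: 34.5
```

run_rows(steps=[[0,0,-4,0,0,0],[0,0,-20,0,0,0],[0,0,-40,0,0,0],[0,0,-40,0,0,0],[0,0,-30,0,0,0],[0,0,0,0,0,0]], only="pos|force|width")

```text
tcp_pos: [435.0, -419.5, 151.9]
force: [-0.3, -0.1, -0.7]
grip_width: 0.402
finger_force: 35.0
```

```bash
python3 go.py 490.9 298.6 75 -0.8
```

```text
t 41.0 pos [ 435.  -419.5  151.9] cur -0.0 q7 1.45 | d [718.4  55.4  75.2] rz 0.013 tilt [0.0018 0.0024 0.    ] F [-0.3 -0.1 -0.7] w 0.402
```

run_rows(steps=[[30,2,0,0,0,0],[49,4,0,0,0,0],[49,4,0,0,0,0],[49,4,0,0,0,0],[49,4,0,0,0,0],[49,4,0,0,0,0],[49,4,0,0,0,0],[49,4,0,0,0,0],[49,4,0,0,0,0],[49,4,0,0,0,0],[49,4,0,0,0,0],[49,4,0,0,0,0]], only="pos|force|width")

```text
tcp_pos: [480.2, 151.9, 148.8]
force: [0.6, -0.0, 0.1]
grip_width: 0.4
finger_force: 35.0
```

run_rows(steps=[[49,4,0,0,0,0],[40,4,0,0,0,0],[20,2,0,0,0,0],[0,0,0,0,0,0]], only="pos|force|width")

```text
tcp_pos: [490.2, 260.7, 148.3]
force: [0.2, -0.5, -0.3]
grip_width: 0.397
finger_force: 35.0
```

```bash
python3 go.py 490.4 265.6 75 -0.8
python3 - <<'E'
from h import *
im=bot.camera("top"); print([(b[0].tolist(),b[1]) for b in blobs(masks(im)["orange"],10)])
E
```

```text
t 43.0 pos [490.2 260.7 148.3] cur 0.1 q7 0.38 | d [ 5.   0.4 73.3] rz 0.016 tilt [-0.0021  0.0004  0.    ] F [ 0.2 -0.5 -0.3] w 0.397
[([482.0, 217.4], [476, 203, 13, 29, 145]), ([139.8, 216.3], [135, 212, 10, 10, 77])]
```

run_rows(steps=[[3,0,25,0,0,0],[0,0,40,0,0,0],[0,0,25,0,0,0],[0,0,10,0,0,0],[0,0,4,0,0,0],[0,0,0,0,0,0]], only="pos|force|width")

```text
tcp_pos: [490.8, 261.3, 45.2]
force: [0.4, -0.1, -0.1]
grip_width: 0.402
finger_force: 35.0
```

```bash
python3 go.py 490.2 264 43 -0.8
```

```text
t 43.8 pos [490.8 261.3  45.2] cur -0.1 q7 0.44 | d [ 2.7 -0.6  2.2] rz 0.012 tilt [-0.0014 -0.0001  0.    ] F [ 0.4 -0.1 -0.1] w 0.402
```

run_rows(steps=[[0,0,1.5,0,0,0],[0,0,0.7,0,0,0],[0,0,0,0,0,0]], only="pos|force|width")

```text
tcp_pos: [490.6, 262.5, 42.9]
force: [0.4, -0.8, -0.5]
grip_width: 0.397
finger_force: 35.0
```

run_rows(steps=[[0,0,0,0,0,0],[0,0,0,0,0,0],[0,0,0,0,0,0],[0,0,-10,0,0,0],[0,0,-30,0,0,0],[0,0,-40,0,0,0],[0,0,-40,0,0,0],[0,-30,-40,0,0,0],[0,-40,0,0,0,0],[0,0,0,0,0,0]], finger_gap=0.75, only="pos|force|width")

```text
tcp_pos: [417.9, 262.4, 203.5]
force: [0.6, 0.1, -0.2]
grip_width: 0.755
finger_force: 0.0
```

```bash
python3 - <<'E'
from h import *
ims={n:bot.camera(n) for n in I}
for n in I: print(n,[(b[0].tolist(),b[1]) for b in blobs(masks(ims[n])["orange"],10)])
a=cv2.resize(ims["top"][120:270,50:350],(750,375),interpolation=2)
b=cv2.resize(ims["side"][130:280,140:300],(235,220),interpolation=2); c=np.zeros((600,800,3),np.uint8); c[:375,:750]=a; c[380:600,:235]=b
cv2.imwrite("pics/k.png",c[:,:,::-1])
E
```

```text
side [([201.8, 159.0], [199, 158, 6, 3, 14]), ([206.7, 168.0], [203, 167, 8, 3, 21])]
top [([482.0, 217.3], [476, 203, 13, 29, 143]), ([104.8, 214.7], [100, 210, 10, 11, 73]), ([139.8, 216.3], [135, 212, 10, 10, 77])]
```

View pics/k.png

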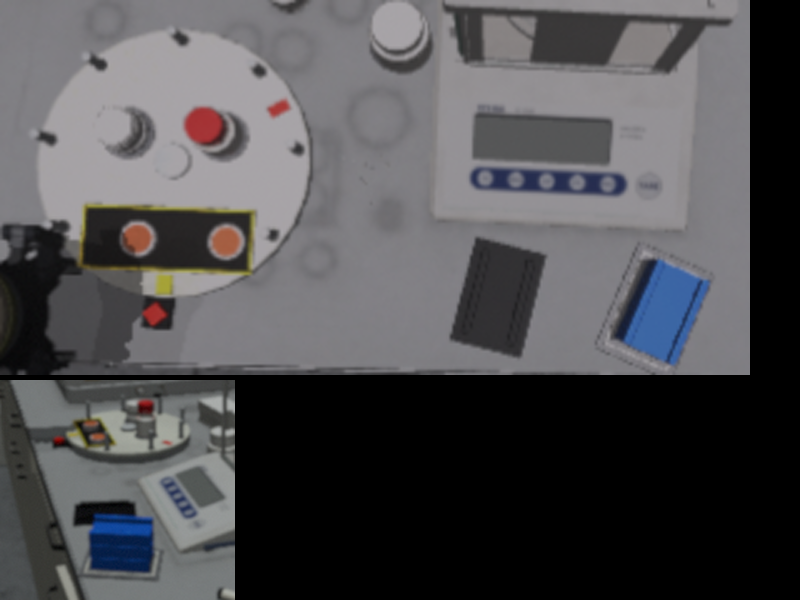

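Both pucks lie in the tray at top px (104.8,214.7) and (139.8,216.3), and the three plates are piled on the pad. I'll check the pile and go to the next peg.

```bash
python3 - <<'E'
from h import *
im=bot.camera("top"); m=masks(im)["blue"].astype(np.uint8); m[:150]=0
c=max(cv2.findContours(m,0,1)[0],key=cv2.contourArea); print("pile@70",cv2.minAreaRect(np.array([onz("top",p[0],70)[:2] for p in c],np.float32)))
for p in [(104.8,214.7),(139.8,216.3)]: print(onz("top",p,41).round(1))
h=hsv(im);H,S,V=[h[...,k].astype(int) for k in range(3)]
y=(H>20)&(H<38)&(S>90)&(V>60); y[:,165:]=0;y[:195]=0
pt=np.argwhere(y)[:,::-1]; pt=pt[pt[:,1]<=229]
print(cv2.minAreaRect(np.array([onz("top",q,31)[:2] for q in pt],np.float32)))
print(onz("top",blobs(masks(im)["yellow"],8)[0][0],27), "expected peg base,top px",proj("top",[[498.4,130.4,27],[498.4,130.4,67]]))
E
python3 go.py 498.4 130.4 150 145.9
```

```text
pile@70 ((428.9730224609375, -266.57330322265625), (57.27521514892578, 84.92841339111328), 66.00180053710938)
[490.2 261.6  41. ]
[488.2 174.   41. ]
((490.0255432128906, 235.569091796875), (173.72935485839844, 65.43460845947266), 89.18770599365234)
[443.16377383 236.8763684   27.        ] expected peg base,top px [[158.50580573 212.96189565]
 [155.07118952 212.06675244]]
t 45.58 pos [421.5 262.5 203.3] cur -0.0 q7 0.14 | d [-132.1   77.    53.1] rz 0.595 tilt [-0.0005 -0.0007  0.    ] F [-0.  -0.3 -0.1] w 0.754
```

```bash
python3 - <<'E'
from h import *
np.set_printoptions(precision=1,suppress=True)
im=bot.camera("top"); V=hsv(im)[...,2]
bl=blobs(V<90,4)
for a in (56,98,140,180,220,262,304):
    t=np.radians(179.9+a); b=[570.2+128*np.cos(t),236.4+128*np.sin(t)]
    e=proj("top",[b+[27],b+[67]])
    k=[x for x in bl if np.hypot(*(x[0]-e.mean(0)))<6]
    print(a,e.ravel(),[(x[0],x[1]) for x in k])
E
```

```text
56 [158.5 212.9 155.1 212.1] [(array([158.9, 213.4]), [158, 212, 3, 4, 11])]
98 [168.3 178.7 165.3 176.5] [(array([168.8, 179.3]), [167, 178, 4, 4, 11])]
140 [152.6 147.8 149.  144.4] [(array([153.3, 147.9]), [151, 146, 5, 4, 14])]
180 [121.5 135.6 116.7 131.7] [(array([121.9, 135. ]), [120, 133, 5, 5, 17])]
220 [ 88.9 145.9  82.8 142.4] [(array([ 88.7, 144.8]), [86, 142, 6, 6, 22])]
262 [ 69.2 176.   62.3 173.6] [(array([ 68.4, 174.7]), [65, 173, 7, 5, 21])]
304 [ 74.8 210.9  68.  209.9] []
```

run_rows(steps=[[-33,19.3,0,0,0,0],[-33,19.3,0,0,0,0],[-33,19.3,0,0,0,0],[-33,19.3,0,0,0,0],[0,0,0,0,0,-0.1697],[0,0,0,0,0,-0.1697],[0,0,0,0,0,-0.1697],[0,0,0,0,0,-0.1697],[0,0,0,0,0,-0.1697],[0,0,0,0,0,-0.1697],[0,0,0,0,0,-0.1697],[0,0,0,0,0,-0.1697]], finger_gap=0.3, only="pos")

```text
tcp_pos: [498.8, 129.5, 202.5]
```

run_rows(steps=[[0,0,10,0,0,-0.1697],[0,0,15,0,0,-0.1697],[0,0,15,0,0,-0.1697],[0,0,15,0,0,-0.1697],[0,0,20,0,0,-0.1697],[0,0,20,0,0,-0.1697],[0,0,15,0,0,-0.1697],[0,0,0,0,0,0]], only="pos|width")

```text
tcp_pos: [498.0, 129.3, 91.5]
grip_width: 0.299
```

```bash
python3 go.py 498.4 130.4 57 145.9
```

```text
t 48.12 pos [498.  129.3  91.5] cur 145.6 q7 2.3 | d [-1.2  0.3 34.5] rz -0.004 tilt [ 0.0027 -0.0021  0.    ] F [-0.   0.5 -0.3] w 0.299
```

run_rows(steps=[[-1,0.3,8,0,0,0],[0,0,6,0,0,0],[0,0,6,0,0,0],[0,0,6,0,0,0],[0,0,0,0,0,0]], only="pos|force")

```text
tcp_pos: [497.8, 131.3, 66.3]
force: [-0.6, -0.1, -0.2]
finger_force: 0.0
```

run_rows(steps=[[0,0,8,0,0,0],[0,0,0,0,0,0]], only="pos|force")

```text
tcp_pos: [497.8, 131.3, 58.2]
force: [0.1, 0.0, -0.2]
finger_force: 0.0
```

```bash
python3 go.py 498.4 130.4 57 145.9
```

```text
t 49.0 pos [497.8 131.3  58.2] cur 145.8 q7 2.3 | d [ 0.4 -1.   1.2] rz -0.001 tilt [ 0.0018 -0.0011  0.    ] F [ 0.1  0.  -0.2] w 0.297
```

run_rows(steps=[[-0.1,5.12,0,0,0,0.04],[-0.16,6.4,0,0,0,0.05],[-0.31,8.95,0,0,0,0.07],[-0.31,8.95,0,0,0,0.07],[-0.31,8.95,0,0,0,0.07],[-0.31,8.95,0,0,0,0.07],[-0.31,8.95,0,0,0,0.07],[-0.31,8.95,0,0,0,0.07],[-0.31,8.95,0,0,0,0.07],[-0.31,8.95,0,0,0,0.07],[-0.31,8.95,0,0,0,0.07],[-0.31,8.95,0,0,0,0.07]], only="pos|force")

```text
tcp_pos: [444.1, 214.2, 59.1]
force: [1.7, -1.0, 0.9]
finger_force: 0.7
```

run_rows(steps=[[-0.31,8.95,0,0,0,0.07],[-0.31,8.95,0,0,0,0.07],[-0.31,8.95,0,0,0,0.07],[-0.31,8.95,0,0,0,0.07],[-0.31,8.95,0,0,0,0.07],[-0.31,8.95,0,0,0,0.07],[-0.31,8.95,0,0,0,0.07],[-0.31,8.95,0,0,0,0.07],[-0.31,8.95,0,0,0,0.07],[-0.31,8.95,0,0,0,0.07]], only="pos|force")

```text
tcp_pos: [458.1, 300.6, 59.0]
force: [0.4, -2.2, -0.1]
finger_force: 0.6
```

```bash
python3 go.py 531.1 358.3 57 18
```

```text
t 51.75 pos [458.1 300.6  59. ] cur 60.2 q7 1.17 | d [-34.7  86.3   1.9] rz 0.737 tilt [-0.0004 -0.0013  0.    ] F [ 0.4 -2.2 -0.1] w 0.3
```

run_rows(steps=[[-0.31,8.95,0,0,0,0.07],[-0.31,8.95,0,0,0,0.07],[-0.31,8.95,0,0,0,0.07],[-0.31,8.95,0,0,0,0.07],[-0.31,8.95,0,0,0,0.07],[-0.31,8.95,0,0,0,0.07],[-0.31,8.95,0,0,0,0.07],[-0.31,8.95,0,0,0,0.07],[-0.23,7.68,0,0,0,0.06],[-0.16,6.4,0,0,0,0.05],[-0.06,3.84,0,0,0,0.03],[0,0,0,0,0,0]], only="pos|force")

```text
tcp_pos: [525.2, 357.6, 58.6]
force: [-0.8, 0.1, -0.1]
finger_force: 0.0
```

```bash
python3 go.py 531.1 358.3 57 18
python3 - <<'E'
from h import *
im=bot.camera("top"); m=masks(im); c=np.array([570.2,236.4])
for k in("red","yellow","orange"):
    for b in blobs(m[k],8):
        if b[0][0]<180: p=onz("top",b[0],27)[:2]; d=p-c; print(k,b[0].tolist(),b[1][4],p.round(1),np.degrees(np.arctan2(d[1],d[0])).round(1),np.hypot(*d).round(1))
E
```

```text
t 53.25 pos [525.2 357.6  58.6] cur 20.3 q7 0.56 | d [-1.4  5.8  1.6] rz 0.041 tilt [-0.001  -0.0009  0.    ] F [-0.8  0.1 -0.1] w 0.301
red [107.5, 203.5] 134 [519.6 261.5] 153.7 56.5
red [114.8, 231.0] 8 [450.  238.6] 179.0 120.3
red [110.9, 245.2] 31 [414.  246.1] 176.5 156.5
yellow [79.0, 157.6] 26 [636.8 341.7] 57.7 124.6
orange [97.3, 157.7] 76 [637.9 295. ] 40.9 89.5
orange [78.6, 186.1] 42 [562.6 337.6] 94.3 101.4
```

run_rows(steps=[[0,0,-10,0,0,0],[0,0,-20,0,0,0],[0,0,-40,0,0,0],[0,0,-50,0,0,0],[0,0,-50,0,0,0],[0,50,0,0,0,0],[0,50,0,0,0,0],[0,50,0,0,0,0],[0,50,0,0,0,0],[0,0,0,0,0,0],[0,0,0,0,0,0]], only="pos")

```text
tcp_pos: [712.9, 425.8, 229.5]
```

```bash
python3 - <<'E'
from h import *
im=bot.camera("top"); m=masks(im); c=np.array([570.2,236.4])
for k in("red","yellow","orange"):
    for b in blobs(m[k],8):
        if b[0][0]<180: p=onz("top",b[0],27)[:2]; d=p-c; print(k,b[0].tolist(),b[1][4],p.round(1),np.degrees(np.arctan2(d[1],d[0])).round(1),np.hypot(*d).round(1))
a=cv2.resize(im[120:270,50:350],(750,375),interpolation=2)
cv2.imwrite("pics/z.png",a[:,:,::-1])
E
```

```text
red [107.6, 203.5] 132 [519.6 261.2] 153.9 56.4
red [114.8, 231.0] 8 [450.  238.6] 179.0 120.3
red [110.9, 245.1] 30 [414.3 246.1] 176.5 156.2
yellow [79.0, 157.7] 25 [636.6 341.7] 57.8 124.5
orange [97.1, 151.0] 77 [655.5 296.6] 35.2 104.4
orange [76.5, 186.5] 80 [561.4 342.8] 94.7 106.8
```

View pics/z.png

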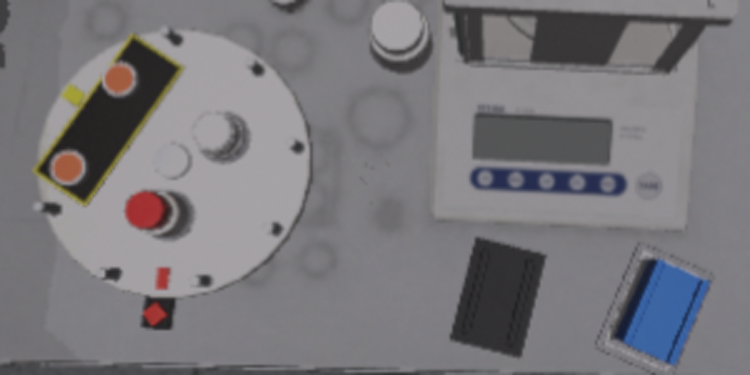

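```bash
python3 - <<'E'
from h import *
np.set_printoptions(precision=1,suppress=True)
im=bot.camera("top"); h=hsv(im);H,S,V=[h[...,k].astype(int) for k in range(3)]
y=(H>20)&(H<38)&(S>90)&(V>60); y[:,130:]=0;y[:130]=0;y[210:]=0
l=max(blobs(y,50),key=lambda b:b[1][4]); n,L,s,c=cv2.connectedComponentsWithStats(y.astype(np.uint8),connectivity=8)
k=[j for j in range(1,n) if s[j,4]>20]; print([(c[j],s[j]) for j in k])
pt=np.argwhere(np.isin(L,k))[:,::-1]; pt=pt[np.hypot(pt[:,0]-79,pt[:,1]-157.7)>6]
r=cv2.minAreaRect(np.array([onz("top",q,31)[:2] for q in pt],np.float32)); print("tray",r)
t=np.radians(57.8); ux=-np.array([np.cos(t),np.sin(t)]); uy=np.array([-ux[1],ux[0]])
for b in blobs(masks(im)["orange"],20):
    if b[0][0]<150: p=onz("top",b[0],41)[:2]; d=p-np.array(r[0]); print(p,"tray x,y",d@ux,d@uy,b[1])
b=bot.camera("side"); print([(x[0],x[1]) for x in blobs(masks(b)["orange"],5)])
c=np.hstack([cv2.resize(im[120:210,55:135],(400,450),interpolation=2),cv2.resize(b[135:195,170:290],(400,450),interpolation=2)])
cv2.imwrite("pics/y.png",c[:,:,::-1])
E
```

```text
[(array([ 90.8, 167.6]), array([ 63, 134,  60,  68, 328], dtype=int32))]
tray ((612.1099853515625, 302.359375), (64.93732452392578, 172.901123046875), 58.21805953979492)
[652.7 291.4] tray x,y -12.423262484208976 40.20324954160091 [92, 147, 11, 9, 78]
[559.9 337. ] tray x,y -1.4851908060390748 -62.63984753242177 [72, 182, 10, 10, 80]
[(array([217.4, 149.9]), [216, 149, 4, 3, 11]), (array([246.2, 151.4]), [244, 151, 5, 2, 9])]
```

View pics/y.png

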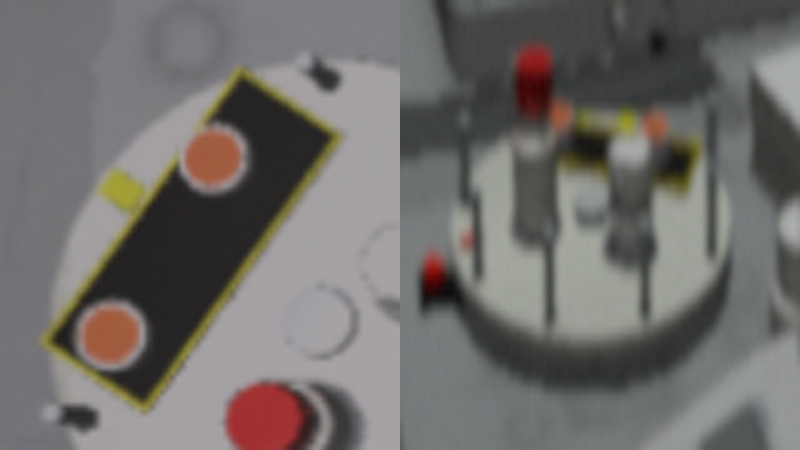

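Both pucks lie flat inside the yellow rim. One has been knocked against the outer rim, about 12 mm off centre, which is still within limits. The red patch faces the pointer, so I'm handing the job in.

```bash
python3 -c "
from station import bot
print(bot.observe()['dq'].round(3)); print(bot.job_done())"
```

```text
[-0.002  0.    -0.003 -0.001 -0.002 -0.001  0.002]
the job is handed in; nothing more can be done
None
```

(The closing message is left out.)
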